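# Take the pattern plate out of its bayonet-capped keeper

## Robot

A 6-joint arm with a two-finger parallel gripper is mounted at the origin on a cart in front of the work surface, level with it; the furniture and walls round the work are solid. World frame = base frame: x ahead of the robot, y to its left, z up, the work surface at z = 0. Lengths are in mm, angles in rad, forces in N, time in s.
With the tool pointing down it reaches from about 275 to 750 mm from the base axis. Payload 10.2 kg.
Tool frame: the origin (TCP) lies on the mounting face of the last link; the fingertips stand 166 mm ahead of it and the grasp point (between the pads) lies 147 mm ahead of it (ctrl.hold_point_z is the distance from the TCP to the grasp point, in mm); z points along the fingers, y is the direction in which the jaws open and shut (so a half turn about z gives the same grasp; the last joint's range is limited). The gripper opens to 88 mm and grips with 3 to 60 N. Pads are 18 mm wide; open, the fingers measure 123 mm over their backs; the gripper's body (75 mm by 187 mm) begins 45 mm behind the grasp point.
Start: joints at [-1.354, 0.313, 1.498, -0, 1.331, -0.223], TCP at [223.512, -475.052, 404.72] pointing down, gripper open.
Joint ranges: [-2.94, 2.94], [-0.97, 2.17], [0.19, 2.56], [-1.23, 4.37], [0.02, 3.11], [-2.88, 2.88]. Speed limits (rad/s): [2.39, 2.39, 3.01, 3.14, 3.14, 3.14].

## Interface

Orientations are given as [roll, pitch, yaw] about the fixed x, y, z axes, in that order (R = Rz(yaw) Ry(pitch) Rx(roll)).
In Python, from bench import ctrl, vision, job_done gives the robot as it stands.
- The arm moves only by the tool send_rows, never from a script. Its argument "rows" is text: rows parted by semicolons, each of 4 numbers parted by spaces: the shift along the world's x, y, z in cm, then the turn about the world's z in degrees. In form: dx dy dz turn; .... A call has 1 to 20 rows; each row shifts and turns the commanded pose from where the row before left it; what a row does not reach is not made up. A row lasts 1/10 s, in which the tool goes at most 50 mm and 8.59 degrees, less where a joint would pass 70% of its speed; a pose out of reach is approached as far as the arm can. A call with a gripper value outside its range is refused whole. "claw" is the gripper command: -1 is fully open, 1 is shut, values between are in proportion, set as the call begins (left out, the last holds). The fingers move at their own pace and stop on an object; "force" is the grip in N (left out, the last holds). Time passes only in rows, so rows that do not move let the fingers close. It gives the time, the measured TCP pose, the force and the opening at its end, in the units of the state.
- ctrl.state(): the state, without advancing time (a new reading comes with each control period).
- vision.camera(name): name is "scene" or "top" or "wrist"; returns (picture, depth): 400x640x3 uint8, red, green, blue; 400x640 float32, mm along the optical axis (not along the pixel's ray), 0 where there is no reading.
- vision.get_calibration(name): a dict with "fov_y" (degrees; the focal length in pixels is half the picture's height over the tangent of half this angle, whatever the lens; pixels are square), "cx", "cy" (the principal point, pixels), "dist" ([k1, k2, p1, p2, k3] as OpenCV has them; the pictures are not rectified), "cam_to_world" (4x4, takes a point from camera to world coordinates). Camera axes: x right, y down, z forward; pixel columns grow to the right and rows downward; lengths in mm; the calibration is good to about 2 mm. A picture is of the moment at which its call begins: read the wrist's pose just before it. get_calibration takes no time and is no camera call; for the wrist camera it gives the pose at the moment of the call.
- job_done(): hands the job in, once; it reports no verdict.
The state is a dict: "time": time; "qpos": joint angles; "joint_vel": joint speeds; "effort": joint torques, N m; "tool_pos": TCP position; "tool_rot": TCP orientation; "force": force on the tool from outside, world axes, zero at the start; "ft_torque": the same for the moment, N m; "gripper_width": finger opening in mm.
Only numpy, scipy, OpenCV 4.12 (cv2) and the standard library are available. Lean on these libraries where they do the work, as an engineer would, in place of code of your own. Each camera call takes 0.05 s, during which the arm holds its last target. There are 200 camera calls.

## Task

Unlock the round steel cover of the plate keeper by twisting its wooden bar handle a quarter turn anticlockwise (seen from above), without forcing it against its lugs, lift it straight off and stand it upright on the bench clear of the keeper. Then slide the brass pattern plate up out of its slots by its top edge and lay it flat inside the shallow wooden tray. Leave the dabber, the whetstone and the black printing block where they are.

Things in the scene. Friction and masses are not known exactly. Their poses are not given: they have to be found in the camera images.
- keeper: Base of the plate keeper, fixed to the bench; its place and yaw vary, and it may stand left or right of the tray. Origin: centre of its underside, on the bench; z up. Round dark flange 128 mm across, 15 mm high; on it a steel collar 89 mm across, wall 4 mm, rim at z = 40 mm, with two outward lugs on its +x and -x sides (12 mm wide, z = 27 to 35 mm, reaching 51 mm from the axis).
- keeper_slots (a point): Middle of the tops of the slotted wooden cheeks inside the keeper's collar, 48 mm above the bench on its axis; axes the keeper's. The cheeks stand at y = +-24 to +-36 mm; their slots, 6 mm wide, hold the plate upright: its width along the keeper's y, its faces to the keeper's +x and -x, its lower edge 15 mm above the bench.
- keeper_closed (a point): Single brass rib on the flange, 61 mm from the axis on the keeper's -x side: the cover's pip stands here when the cover is locked.
- keeper_open (a point): Middle between the two brass ribs on the flange, 1.45 rad anticlockwise (seen from above) from the single rib about the keeper's axis: the cover's pip belongs here for lifting off.
- cover: Loose steel cover, 0.2 to 0.4 kg, a cup upside down, 114 mm across. Origin: on its axis at its lower rim, which rests on the keeper's flange 15 mm above the bench; z up. Top at z = 82 mm, inside ceiling at 77 mm. It must rise 75 mm before moving sideways. Its yaw relative to the keeper is its turn: closed stop 0 (starts at 0 to 0.12 rad), open stop about 1.6 rad anticlockwise from above.
- cover_rim (a point): Centre of the cover's lower rim (the same point as its origin). The cover lifts freely at a turn of 1.27 rad or more (1.4 to 1.5 is best); at less, ledges inside it catch under the lugs after 3 mm of play. It turns easily between the stops and has about 2 mm of sideways play on the collar.
- cover_grip (a point): Middle of the wooden bar handle on the cover, on its axis, 96 mm above its rim; axes the cover's. The bar runs along the cover's x: 64 mm long, 14 mm thick (y), from the cover's flat top to 111 mm above its rim.
- cover_pip (a point): Small brass pip on the outside of the cover, on the cover's -x side, 57 mm from its axis and 12 mm above its rim.
- plate: Loose brass pattern plate, 60 mm wide (its y), 72 mm tall (its z) and 4 mm thick (its x), 0.10 to 0.17 kg. Origin: middle of its lower edge as it stands in the keeper; z points to its upper edge. In the keeper its upper edge stands 87 mm above the bench, 39 mm above the slotted cheeks; it must rise about 33 mm to leave the slots. Hidden under the cover at the start.
- plate_mid (a point): Centre of the plate (36 mm from its lower edge); axes as the plate's.
- plate_top (a point): Middle of the plate's upper edge; axes as the plate's.
- tray: Shallow open wooden tray, loose, 0.7 kg, outside 130 mm (x) by 160 mm (y), 18 mm high, walls and floor 5 mm. Origin: centre of its underside; z up. Its place and yaw vary.
- dabber: Bystander: black round dabber with a knob, 52 mm across, 71 mm high, standing on the bench. Origin: centre of its underside.
- whetstone: Bystander: grey flat oil stone, 45 mm (x) by 140 mm (y) by 20 mm high, lying on the bench on the robot's side. Origin: centre of its underside.
- printing_block: Bystander: black printing block with a short grip, 52 by 70 mm, 58 mm high. Origin: centre of its underside.
Not all that is in view belongs to the job. There is more than one size of the cover; the one meant has the size given above.

How it is judged (in metres and radians):
On the way, in this order (a step that is already met when the one before it is completed fails the run):
1. the cover, still seated on the keeper, is turned anticlockwise to its open position (about 1.18 rad or more from closed) (x of cover_pip in the frame of keeper above -0.022 m and y of cover_pip in the frame of keeper below -0.04 m and z of cover in the frame of keeper below 0.021 m), for 0.05 s.
2. the cover is lifted clear of the plate (z of cover in the frame of keeper above 0.085 m), for 0.05 s.
3. the cover stands on the bench clear of the keeper (height (world z) of cover below 0.006 m and angle between cover's own z axis and vertical below 0.1 rad and horizontal distance between cover and keeper above 0.118 m), for 0.1 s.
4. the plate is drawn up out of its slots (z of plate in the frame of keeper above 0.055 m), for 0.05 s.
At the end, for the whole second after the job is handed in: The plate lies flat on the floor of the tray (within 0.1 rad, either face up, wholly inside the walls), the tray stands level on the bench, the cover stands upright (within 0.1 rad) with its rim on the bench, its axis at least 118 mm from the keeper's axis; all is at rest (all of step 3 and angle between the x axis of plate and the z axis of tray, either way round below 0.1 rad and z of plate_mid in the frame of tray between 0.003 and 0.012 m and x of plate_mid in the frame of tray between -0.04 and 0.04 m and y of plate_mid in the frame of tray between -0.055 and 0.055 m and linear speed of each of plate, cover below 0.02 m/s and angle between tray's own z axis and vertical below 0.05 rad and height (world z) of tray below 0.006 m and height (world z) of cover above -0.006 m); the robot touches nothing.
It fails at once if the cover is forced: more than 60 N between cover and keeper (contact force between cover and keeper above 60 N).
It fails at once if the dabber is pushed more than 30 mm or knocked over (distance of dabber from where it was at the start of the episode above 0.03 m or angle between dabber's own z axis and vertical above 0.5 rad).
It fails at once if the whetstone is pushed more than 30 mm or knocked over (distance of whetstone from where it was at the start of the episode above 0.03 m or angle between whetstone's own z axis and vertical above 0.5 rad).
It fails at once if the printing block is pushed more than 30 mm or knocked over (distance of printing_block from where it was at the start of the episode above 0.03 m or angle between printing_block's own z axis and vertical above 0.5 rad).
It also fails if it takes over 67 s, if anything falls off the work surface, if the arm or the gripper's body presses on something with over 40 N, if the wrist force passes 120 N, or if a joint passes its speed limit or range.

## Working session

There is one attempt and no reset: what is moved stays moved. The work goes in short steps, Python scripts to look and compute and a tool call to move; the robot and the scene stay as the last step left them, time stands still between calls to the robot, and variables do not carry over. Pictures are saved under pics/ and viewed, about 8 in all and at most 12, crops included, and the job is handed in when it is done.

Besides the shell and the picture viewer there is one more tool, called after "Call:" by a JSON object that holds its "fn" and its "kwargs". send_rows: Moves the arm, as the interface text tells. Its arguments: {"type":"object","properties":{"rows":{"type":"string"},"claw":{"type":"number"},"force":{"type":"number"}},"required":["rows"]}

```bash
ls; mkdir -p pics; cat > h.py <<'E'
import numpy as np, cv2
from bench import ctrl, vision
def cam(n):
    c=vision.get_calibration(n); p,d=vision.camera(n); return p,d,c
def K(c):
    f=200/np.tan(np.radians(c["fov_y"])/2); return np.array([[f,0,c["cx"]],[0,f,c["cy"]],[0,0,1.]])
def pts(uv,c,d=None,z=None):
    uv=np.asarray(uv,float).reshape(-1,2)
    n=cv2.undistortPoints(uv.reshape(-1,1,2),K(c),np.array(c["dist"],float)).reshape(-1,2)
    r=np.c_[n,np.ones(len(n))]; T=np.array(c["cam_to_world"]); R=r@T[:3,:3].T; o=T[:3,3]
    s=(z-o[2])/R[:,2] if d is None else np.asarray(d)
    return o+R*np.reshape(s,(-1,1))
def cloud(d,c):
    v,u=np.mgrid[0:400,0:640]; P=pts(np.c_[u.ravel(),v.ravel()],c,d.ravel()).reshape(400,640,3); P[d<=0]=np.nan; return P
E
python3 - <<'E'
from h import *
print(ctrl.state()["time"])
for n in("top","scene"):
    p,d,c=cam(n); cv2.imwrite(f"pics/{n}0.png",p[...,::-1]); np.savez(f"{n}0.npz",p=p,d=d); print(n,c["fov_y"],np.round(c["cam_to_world"],2).tolist(),(d>0).mean())
E
```

```text
pics
0.0
top 47.55237488584825 [[0.02, -0.99, 0.12, 401.36], [-1.0, -0.02, 0.02, -325.71], [-0.02, -0.12, -0.99, 1058.2], [0.0, 0.0, 0.0, 1.0]] 0.9959609375
scene 44.23301095086775 [[0.6, -0.38, 0.7, -306.16], [-0.8, -0.3, 0.52, -928.65], [0.01, -0.88, -0.48, 685.73], [0.0, 0.0, 0.0, 1.0]] 0.99589453125
```

View pics/top0.png

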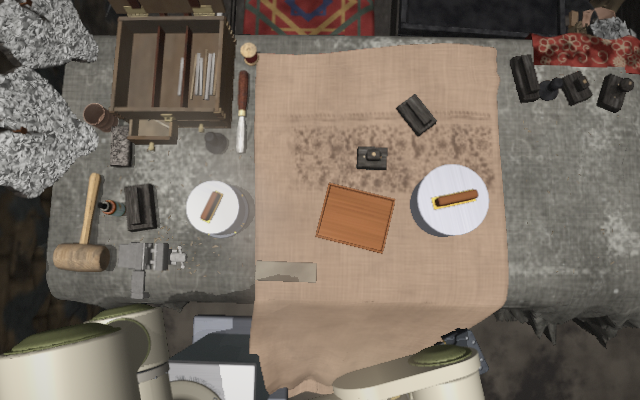

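View pics/scene0.png

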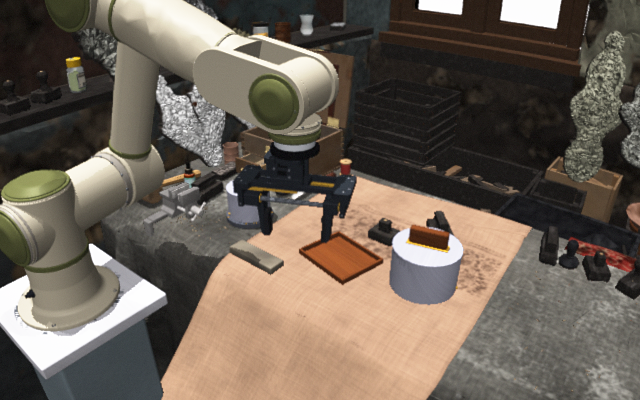

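The top view shows covers at (453,200) and (212,209), the tray at (355,217), the whetstone at (286,271) and black bystanders at (372,157) and (416,115). Next I measure sizes.

```bash
python3 - <<'E'
from h import *
z=np.load("top0.npz"); p,d=z["p"],z["d"]; c=vision.get_calibration("top"); P=cloud(d,c)
print("bench z",[np.round(P[v,u],1).tolist() for u,v in((300,100),(420,280),(240,280))])
for u,v in((453,180),(212,190)):
    zt=P[v,u,2]; m=(abs(P[...,2]-zt)<5).astype(np.uint8)
    m[:,:u-60]=0;m[:,u+60:]=0;m[:v-30]=0;m[v+90:]=0
    n,l,s,_=cv2.connectedComponentsWithStats(m); k=l[v,u]; cs,_=cv2.findContours((l==k).astype(np.uint8),0,1)
    q=max(cs,key=len)[:,0].astype(float); W=pts(q,c,z=np.median(P[l==k][:,2]))[:,:2]
    (x,y),r=cv2.minEnclosingCircle(W.astype(np.float32)); A=np.c_[2*W,np.ones(len(W))]; s=np.linalg.lstsq(A,(W**2).sum(1),rcond=None)[0]
    print("cover top z",np.median(P[l==k][:,2]),"fit",s[:2],np.sqrt(s[2]+s[:2]@s[:2]),"enc",x,y,r)
    b=(P[...,2]>zt+8); b[:,:u-40]=0;b[:,u+40:]=0;b[:v-30]=0;b[v+70:]=0
    h=np.median(P[b][:,2]); cs,_=cv2.findContours((b).astype(np.uint8),0,1); q=max(cs,key=len)[:,0].astype(float)
    print("bar z",h,"rect",cv2.minAreaRect(pts(q,c,z=h)[:,:2].astype(np.float32)))
    # ring below
    R=np.hypot(P[...,0]-s[0],P[...,1]-s[1])
    for a,bb in((58,63),(65,70)): 
        mm=(R>a)&(R<bb); print(a,np.percentile(P[mm][:,2],[10,50,90]).round(1))
hsv=cv2.cvtColor(p,cv2.COLOR_RGB2HSV)
m=cv2.inRange(hsv,(3,130,80),(14,255,255)); m[:170]=0;m[260:]=0;m[:,:305]=0;m[:,405:]=0
cs,_=cv2.findContours(m,0,1); q=max(cs,key=cv2.contourArea)[:,0].astype(float); print("tray",cv2.minAreaRect(pts(q,c,z=18)[:,:2].astype(np.float32)))
for n,(u0,v0,u1,v1) in dict(b1=(350,140,395,175),b2=(390,90,442,138),stone=(250,255,322,290)).items():
    S=P[v0:v1,u0:u1].reshape(-1,3); S=S[S[:,2]>8]; print(n,S.min(0).round(),S.max(0).round())
# pip/ribs: yellow in scene view
z=np.load("scene0.npz"); cv2.imwrite("pics/scrop.png",cv2.resize(z["p"][210:310,370:480,::-1],None,fx=5,fy=5))
E
```

```text
bench z [[772.7, -247.7, 5.3], [350.4, -534.3, 3.5], [341.0, -119.0, -2.9]]
cover top z 107.08099047891426 fit [ 525.6411925 -584.0180237] 74.72725407272178 enc 525.9339599609375 -584.020751953125 76.6253433227539
bar z 144.90761203249713 rect ((524.4830932617188, -580.5189208984375), (19.981464385986328, 91.26741027832031), 12.897459983825684)
58 [104.8 107.  109.4]
65 [105.  107.  109.2]
 ** On entry to DLASCL parameter number  4 had an illegal value
 ** On entry to DLASCL parameter number  4 had an illegal valueTraceback (most recent call last):
  File "<stdin>", line 9, in <module>
    x, resids, rank, s = _umath_linalg.lstsq(a, b, rcond,
                         ~~~~~~~~~~~~~~~~~~~^^^^^^^^^^^^^
                                             signature=signature)
                                             ^^^^^^^^^^^^^^^^^^^^
    raise LinAlgError("SVD did not converge in Linear Least Squares")
numpy.linalg.LinAlgError: SVD did not converge in Linear Least Squares
```

The right cover is 150 mm across, so it is a decoy. The left one is ours.

```bash
python3 - <<'E'
from h import *
z=np.load("top0.npz"); p,d=z["p"],z["d"]; c=vision.get_calibration("top"); P=cloud(d,c)
sub=P[170:250,175:260]; print("z hist",np.histogram(sub[...,2][np.isfinite(sub[...,2])],bins=[-20,5,12,22,60,90,102,110,120,140])[0])
zt=97; m=(abs(P[...,2]-zt)<7).astype(np.uint8); m[:,:175]=0;m[:,260:]=0;m[:170]=0;m[250:]=0
cs,_=cv2.findContours(m,0,1); q=max(cs,key=cv2.contourArea)[:,0].astype(float); h=np.median(P[m>0][:,2]); W=pts(q,c,z=97)[:,:2]
A=np.c_[2*W,np.ones(len(W))]; s=np.linalg.lstsq(A,(W**2).sum(1),rcond=None)[0]; print("cover",h,s[:2],np.sqrt(s[2]+s[:2]@s[:2]))
hsv=cv2.cvtColor(p,cv2.COLOR_RGB2HSV); print(hsv[209,212],hsv[190,200],p[209,212])
b=(P[...,2]>112); b[:,:175]=0;b[:,260:]=0;b[:170]=0;b[250:]=0
cs,_=cv2.findContours(b.astype(np.uint8),0,1); q=max(cs,key=cv2.contourArea)[:,0].astype(float); print("bar z",np.median(P[b][:,2]),cv2.minAreaRect(pts(q,c,z=126)[:,:2].astype(np.float32)))
m=cv2.inRange(hsv,(3,130,80),(14,255,255)); m[:170]=0;m[260:]=0;m[:,:305]=0;m[:,405:]=0
cs,_=cv2.findContours(m,0,1); q=max(cs,key=cv2.contourArea)[:,0].astype(float); print("tray",cv2.minAreaRect(pts(q,c,z=18)[:,:2].astype(np.float32)))
for n,(u0,v0,u1,v1) in dict(b1=(350,140,395,175),b2=(390,90,442,138),stone=(250,255,322,290),darkround=(200,125,232,158),pot=(80,100,115,132),blk=(120,180,160,232),vise=(115,235,190,300),smallblk=(105,130,135,170)).items():
    S=P[v0:v1,u0:u1].reshape(-1,3); S=S[S[:,2]>10]; print(n,len(S) and (S.min(0).round(),S.max(0).round()))
cv2.imwrite("pics/crop2.png",cv2.resize(p[115:265,60:270,::-1],None,fx=3.8,fy=3.8,interpolation=2))
E
```

```text
z hist [3730  248  288  173  133 1919   35   40  207]
cover 96.66818759548977 [501.38789224 -72.05072701] 56.46499894631374
[ 14  26 107] [ 30   1 222] [107 101  96]
bar z 124.88260491124777 ((500.5352783203125, -73.00099182128906), (16.2694149017334, 64.04871368408203), 65.88676452636719)
tray ((489.993408203125, -382.0714111328125), (157.06655883789062, 127.8901596069336), 76.8517074584961)
b1 (array([ 604., -468.,   10.]), array([ 671., -384.,   63.]))
b2 (array([ 686., -586.,   10.]), array([ 801., -478.,   60.]))
stone (array([ 341., -296.,   10.]), array([ 389., -156.,   27.]))
darkround (array([638., -84.,  10.]), array([705., -20.,  77.]))
pot (array([673., 144.,  10.]), array([741., 261., 139.]))
blk (array([448.,  81.,  10.]), array([562., 168.,  65.]))
vise (array([293.,  -2.,  10.]), array([421., 146.,  95.]))
smallblk (array([601., 125.,  10.]), array([692., 224.,  74.]))
```

View pics/crop2.png

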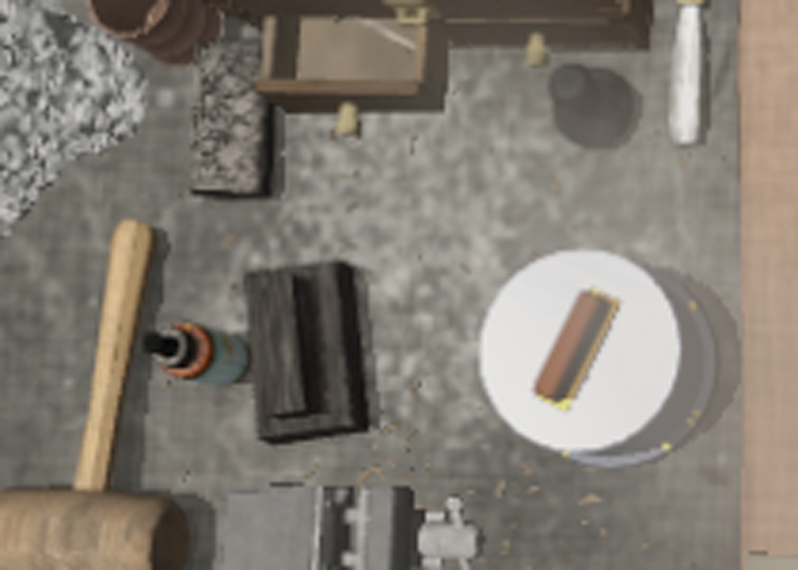

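```bash
python3 - <<'E'
from h import *
z=np.load("top0.npz"); p,d=z["p"],z["d"]; c=vision.get_calibration("top"); P=cloud(d,c)
hsv=cv2.cvtColor(p,cv2.COLOR_RGB2HSV)
m=cv2.inRange(hsv,(18,75,90),(35,255,255)); m[:,:180]=0;m[:,256:]=0;m[:170]=0;m[250:]=0
n,l,s,ce=cv2.connectedComponentsWithStats(m); o=np.array([501.4,-72.05])
for k in range(1,n):
    r=[ce[k].round(1).tolist(),int(s[k,4])]
    for zz in(17,27):
        w=pts(ce[k],c,z=zz)[0,:2]-o; r+= [zz,round(np.hypot(*w),1),round(np.degrees(np.arctan2(w[1],w[0])),1)]
    print(r,P[int(ce[k][1]),int(ce[k][0])].round())
b=P[...,2]>118; b[:,:175]=0;b[:,260:]=0;b[:170]=0;b[250:]=0
Q=P[b]; mu=Q[:,:2].mean(0); w,V=np.linalg.eigh(np.cov((Q[:,:2]-mu).T)); print(mu,w,np.degrees(np.arctan2(V[1,1],V[0,1])))
E
```

```text
[[216.5, 192.0], 2, 17, np.float64(44.1), np.float64(16.8), 27, np.float64(42.1), np.float64(14.0)] [529. -86. 126.]
[[213.1, 210.5], 51, 17, np.float64(18.8), np.float64(93.8), 27, np.float64(16.3), np.float64(97.7)] [493. -74.  99.]
[[242.0, 195.0], 1, 17, np.float64(59.8), np.float64(-52.7), 27, np.float64(60.6), np.float64(-54.8)] [ 538. -120.   18.]
[[234.7, 231.7], 3, 17, np.float64(60.0), np.float64(-145.4), 27, np.float64(61.6), np.float64(-144.1)] [ 454. -104.   15.]
[[208.0, 234.0], 1, 17, np.float64(62.7), np.float64(153.6), 27, np.float64(61.9), np.float64(156.0)] [445. -45.  19.]
[500.8877109  -71.65915899] [ 16.16605249 335.79486581] 156.1922455338386
```

Call:
{"fn": "send_rows", "kwargs": {"rows": "2 3 0 0;2.5 3.5 0 0;2.5 3.5 0 0;2.5 3.5 0 0;2.5 3.5 0 0;2.5 3.5 0 0;2.5 3.5 0 0;2.5 3.5 0 0;2 3 0 0;0 0 0 0;0 0 0 0", "claw": -1}}

```text
time: 1.2
tool_pos: [438.6, -169.8, 404.4]
tool_rot: [-3.141, 0.001, 0.441]
force: [-0.6, -0.0, -0.5]
gripper_width: 88.0
```

```bash
python3 - <<'E'
from h import *
s=ctrl.state(); print(s["time"],s["qpos"],s["tool_pos"],s["tool_rot"],s["force"],s["gripper_width"])
p,d,c=cam("wrist"); np.savez("w1.npz",p=p,d=d,T=c["cam_to_world"]); print(c["fov_y"],np.round(c["cam_to_world"],2).tolist())
cv2.imwrite("pics/w1.png",p[...,::-1])
c=vision.get_calibration("top"); w=pts((243.4,223.4),c,z=17)[0,:2]-[501.4,-72.05]; print(np.hypot(*w),np.degrees(np.arctan2(w[1],w[0])))
E
```

```text
1.2 [-6.19175059e-01  1.92359696e-01  1.65426966e+00 -2.99648192e-04
  1.29558695e+00  5.10334698e-01] [ 438.59203676 -169.78593141  404.44657848] [-3.14118929e+00  5.56224347e-04  4.41368200e-01] [-0.61705241 -0.03499617 -0.53113799] 87.97078286689346
70.21417050411885 [[0.43, -0.86, -0.27, 508.56], [-0.9, -0.41, -0.13, -135.81], [-0.0, 0.3, -0.95, 383.52], [0.0, 0.0, 0.0, 1.0]]
61.325978212917434 -119.14423743410288
```

View pics/w1.png

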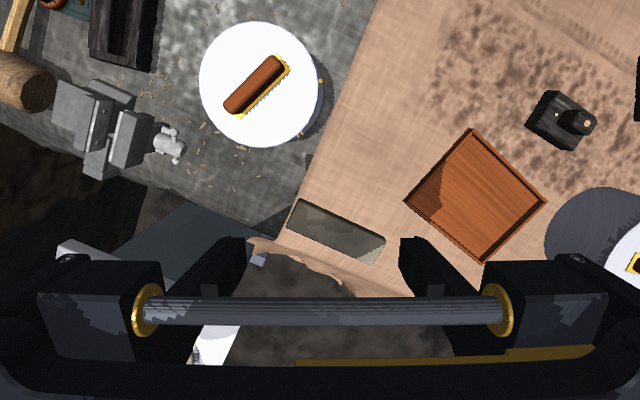

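```bash
python3 - <<'E'
from h import *
z=np.load("w1.npz"); p,d=z["p"],z["d"]; c=vision.get_calibration("wrist"); c["cam_to_world"]=z["T"]; P=cloud(d,c)
m=(abs(P[...,2]-97)<5).astype(np.uint8); m[:,340:]=0; m[160:]=0
cs,_=cv2.findContours(m,0,1); q=max(cs,key=cv2.contourArea)[:,0].astype(float); W=pts(q,c,z=97)[:,:2]
A=np.c_[2*W,np.ones(len(W))]; s=np.linalg.lstsq(A,(W**2).sum(1),rcond=None)[0]; o=s[:2]; print("cover",np.median(P[m>0][:,2]),o,np.sqrt(s[2]+o@o))
b=P[...,2]>118; b[:,340:]=0; b[160:]=0; b[:30]=0;b[:,:200]=0
Q=P[b]; mu=Q[:,:2].mean(0); w,V=np.linalg.eigh(np.cov((Q[:,:2]-mu).T)); print("bar",np.median(Q[:,2]),mu,w,np.degrees(np.arctan2(V[1,1],V[0,1])))
cs,_=cv2.findContours(b.astype(np.uint8),0,1); q=max(cs,key=cv2.contourArea)[:,0].astype(float); print(cv2.minAreaRect(pts(q,c,z=126)[:,:2].astype(np.float32)))
hsv=cv2.cvtColor(p,cv2.COLOR_RGB2HSV)
m=cv2.inRange(hsv,(15,75,80),(35,255,255)); m[:,:190]=0;m[:,345:]=0;m[160:]=0
n,l,st,ce=cv2.connectedComponentsWithStats(m)
for k in range(1,n):
    r=[ce[k].round(1).tolist(),int(st[k,4])]
    for zz in(17,27):
        w=pts(ce[k],c,z=zz)[0,:2]-o; r+= [zz,round(np.hypot(*w),1),round(np.degrees(np.arctan2(w[1],w[0])),1)]
    if 50<r[3]<75: print(r,P[int(ce[k][1]),int(ce[k][0])].round())
cv2.imwrite("pics/w1c.png",cv2.resize(p[10:160,190:345,::-1],None,fx=4,fy=4,interpolation=2))
E
```

```text
cover 94.6794148417631 [500.47542543 -71.79768807] 56.42204054021546
bar 123.56849666895977 [501.20558257 -72.2513879 ] [ 15.21591929 324.64630024] 156.1755027226949
((500.4533996582031, -72.6478271484375), (14.116734504699707, 62.19731903076172), 66.20925903320312)
[[320.0, 80.2], 19, 17, np.float64(59.9), np.float64(-52.2), 27, np.float64(59.8), np.float64(-53.1)] [ 538. -119.   14.]
[[301.6, 133.0], 11, 17, np.float64(60.8), np.float64(-119.4), 27, np.float64(60.6), np.float64(-118.4)] [ 470. -124.   14.]
[[297.8, 135.8], 6, 17, np.float64(61.2), np.float64(-125.1), 27, np.float64(60.8), np.float64(-124.0)] [ 465. -120.   14.]
```

View pics/w1c.png

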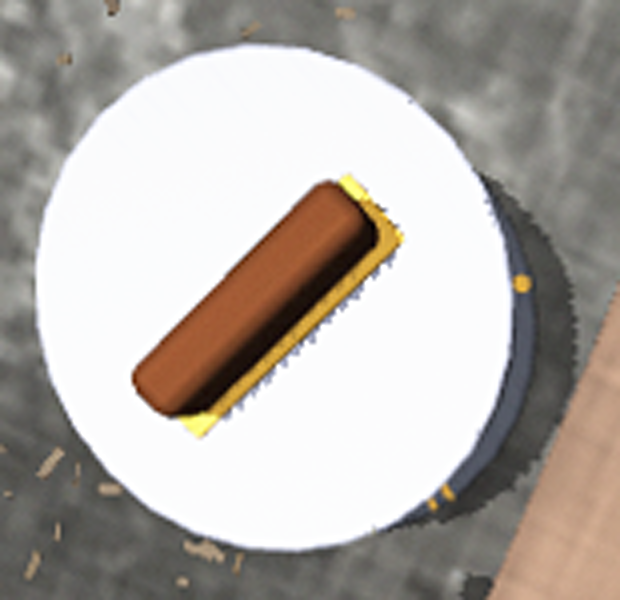

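Paired brass ribs at about −119° and −125° put the open middle at −122° and the closed rib at about 155°. The bar lies at 156.2°, so the cover is locked, with its pip at 156° and its axis at (501,−72). I'm going to the handle.

Call:
{"fn": "send_rows", "kwargs": {"rows": "1.04 1.63 0 -8.2;1.04 1.63 0 -8.2;1.04 1.63 -1 -8.2;1.04 1.63 -2 -8.2;1.04 1.63 -2 -8.2;1.04 1.63 -2 -8.1;0 0 -2 0;0 0 -2 0;0 0 -1.5 0;0 0 -1.2 0;0 0 0 0;0 0 0 0"}}

```text
time: 2.45
tool_pos: [501.0, -72.8, 268.1]
tool_rot: [-3.142, -0.0, -0.418]
force: [-0.1, -0.5, 0.4]
gripper_width: 87.9
```

```bash
python3 - <<'E'
from h import *
s=ctrl.state(); print(s["qpos"],s["tool_pos"],s["tool_rot"],s["force"],s["ft_torque"])
E
```

```text
[-3.76214986e-01  4.27063572e-01  1.72479094e+00 -1.29055579e-05
  9.89314356e-01  1.61264068e+00] [500.95412657 -72.84766368 268.11597538] [-3.14158570e+00 -4.23867347e-04 -4.18052250e-01] [-0.06194446 -0.4547336   0.44008319] [0.06164123 0.04575665 0.05386494]
```

Call:
{"fn": "send_rows", "kwargs": {"rows": "0 0.07 0 0;0 0 0 0;0 0 0 0;0 0 0 0;0 0 0 0;0 0 0 0;0 0 0 0;0 0 0 0", "claw": 1, "force": 25}}

```text
time: 3.25
tool_pos: [500.9, -71.5, 267.7]
tool_rot: [3.142, 0.0, -0.417]
force: [-0.7, -0.9, -0.3]
gripper_width: 26.5
```

Call:
{"fn": "send_rows", "kwargs": {"rows": "0 0 0 0;0 0 0 0;0 0 0 0;0 0 0 0"}}

```text
time: 3.65
tool_pos: [500.9, -71.5, 267.7]
tool_rot: [-3.142, 0.0, -0.417]
force: [0.8, 0.2, -0.4]
gripper_width: 13.7
```

Call:
{"fn": "send_rows", "kwargs": {"rows": "0 0 0 2;0 0 0 4;0 0 0 5;0 0 0 5;0 0 0 5;0 0 0 5;0 0 0 4;0 0 0 0"}}

```text
time: 4.45
tool_pos: [500.9, -71.6, 267.7]
tool_rot: [-3.142, 0.0, 0.107]
force: [1.7, 0.4, 0.3]
gripper_width: 13.7
```

```bash
python3 -c "
from h import *
s=ctrl.state(); print(s['force'],s['ft_torque'],s['tool_rot'])"
```

```text
[1.6766988  0.4480648  0.32008455] [-0.00191548 -0.00678526  0.07319335] [-3.14158701e+00  1.64864580e-04  1.07091177e-01]
```

Turned 30°, with forces very low. 52° remain.

Call:
{"fn": "send_rows", "kwargs": {"rows": "0 0 0 5;0 0 0 6;0 0 0 6;0 0 0 6;0 0 0 6;0 0 0 6;0 0 0 6;0 0 0 5;0 0 0 4;0 0 0 2;0 0 0 0;0 0 0 0"}}

```text
time: 5.65
tool_pos: [500.9, -71.6, 267.7]
tool_rot: [-3.142, 0.0, 1.012]
force: [-0.1, -0.2, -0.5]
gripper_width: 13.8
```

```bash
python3 - <<'E'
from h import *
s=ctrl.state(); print(s['force'],s['ft_torque'],s['tool_rot'])
p,d,c=cam("wrist"); P=cloud(d,c); np.savez("w2.npz",p=p,d=d,T=c["cam_to_world"])
hsv=cv2.cvtColor(p,cv2.COLOR_RGB2HSV); m=cv2.inRange(hsv,(15,75,80),(35,255,255))
n,l,st,ce=cv2.connectedComponentsWithStats(m); o=np.array([501,-72])
for k in range(1,n):
    w=[pts(ce[k],c,z=zz)[0,:2]-o for zz in(17,27)]
    if 50<np.hypot(*w[0])<75: print(ce[k].round(),st[k,4],[(np.hypot(*a).round(1),np.degrees(np.arctan2(a[1],a[0])).round(1)) for a in w])
cv2.imwrite("pics/w2.png",p[...,::-1])
E
```

```text
[-0.09540409 -0.17838899 -0.54629779] [-0.08024027 -0.00424239  0.00959856] [-3.14150304e+00  9.08027251e-05  1.01198204e+00]
[283. 143.] 27 [(np.float64(61.4), np.float64(90.0)), (np.float64(61.7), np.float64(88.4))]
[382. 163.] 33 [(np.float64(59.6), np.float64(5.3)), (np.float64(59.1), np.float64(8.0))]
```

View pics/w2.png

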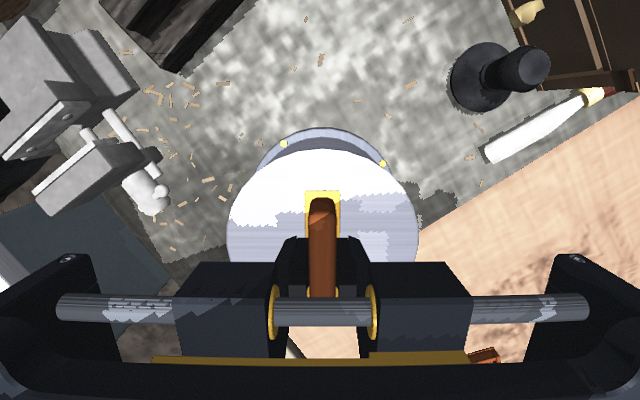

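The handle is held along the tool plane at (322,245) and turned about 82°, with no reaction torque. I'll test-lift by 6 mm.

Call:
{"fn": "send_rows", "kwargs": {"rows": "0 0 0.2 0;0 0 0.2 0;0 0 0.2 0;0 0 0 0;0 0 0 0"}}

```text
time: 6.2
tool_pos: [500.9, -71.5, 273.8]
tool_rot: [3.142, -0.0, 1.014]
force: [0.1, -0.2, -2.5]
gripper_width: 13.4
```

It's free; only its weight shows. I'll lift it, then carry it across.

Call:
{"fn": "send_rows", "kwargs": {"rows": "0 0 0.8 0;0 0 1.5 0;0 0 2 0;0 0 2 0;0 0 2 0;0 0 1.5 0;0 0 0.7 0;0 0 0 0;0 0 0 0;0.5 -0.7 0 0;1.5 -2 0 0;2 -2.6 0 0;2 -2.7 0 0;2 -2.7 0 0;1.5 -2 0 0;0.8 -1 0 0;0.2 -0.3 0 0;0 0 0 0"}}

```text
time: 8.0
tool_pos: [606.0, -211.9, 377.8]
tool_rot: [-3.14, 0.0, 1.014]
force: [-0.5, 0.7, -2.3]
gripper_width: 13.9
```

```bash
python3 - <<'E'
from h import *
s=ctrl.state(); print(s['time'],s['tool_pos'],s['force'],s['gripper_width'])
p,d,c=cam("top"); P=cloud(d,c); np.savez("t3.npz",p=p,d=d)
cv2.imwrite("pics/t3.png",cv2.resize(p[120:300,160:460,::-1],None,fx=2.5,fy=2.5,interpolation=2))
E
```

```text
8.0 [ 605.9700563  -211.94128282  377.78259214] [-0.4642534   0.71650539 -2.28247447] 13.883424961967755
```

View pics/t3.png

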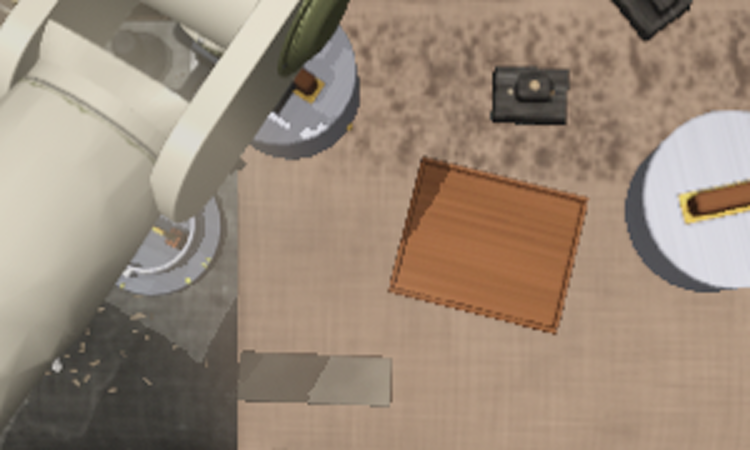

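The cover is up and clear of the now open keeper (collar at about (165,235) in the crop). I'll lower it.

Call:
{"fn": "send_rows", "kwargs": {"rows": "0 0 -1 0;0 0 -2 0;0 0 -2.5 0;0 0 -2.5 0;0 0 -2 0;0 0 -1 0;0 0 -0.6 0;0 0 -0.3 0;0 0 -0.2 0;0 0 0 0;0 0 -0.2 0;0 0 0 0"}}

```text
time: 9.25
tool_pos: [605.9, -211.6, 255.8]
tool_rot: [3.141, -0.0, 1.014]
force: [-0.4, -0.3, -1.6]
gripper_width: 13.5
```

Call:
{"fn": "send_rows", "kwargs": {"rows": "0 0 -0.1 0;0 0 -0.1 0;0 0 0 0;0 0 -0.05 0;0 0 0 0"}}

```text
time: 9.75
tool_pos: [605.9, -211.6, 253.2]
tool_rot: [-3.142, 0.0, 1.014]
force: [0.2, 0.5, -2.0]
gripper_width: 13.8
```

Call:
{"fn": "send_rows", "kwargs": {"rows": "0 0 -0.05 0;0 0 -0.05 0;0 0 -0.05 0;0 0 0 0;0 0 0 0"}}

```text
time: 10.25
tool_pos: [605.9, -211.5, 252.7]
tool_rot: [3.141, 0.0, 1.014]
force: [-3.2, 1.3, 5.8]
gripper_width: 14.1
```

Touching: +5.8 N. I'll release, go up, and return over the keeper to look at the plate.

Call:
{"fn": "send_rows", "kwargs": {"rows": "0 0 0 0;0 0 0 0;0 0 0 0;0 0 0 0;0 0 0 0;0 0 0 0;0 0 0.5 0;0 0 2 0;0 0 3 0;0 0 3.5 0;0 0 3 0;-1 1 1 0;-3 1.5 0 0;-3.5 2 0 0;-3.5 2 0 0;-3 1 0 0;-1 0.5 0 0;0 0 0 0", "claw": -1}}

```text
time: 12.05
tool_pos: [455.1, -131.0, 382.6]
tool_rot: [3.14, -0.0, 1.014]
force: [0.8, -0.4, 0.2]
gripper_width: 88.3
```

```bash
python3 - <<'E'
from h import *
s=ctrl.state(); print(s['time'],s['tool_pos'],s['tool_rot'],s['force'],s['gripper_width'])
p,d,c=cam("wrist"); P=cloud(d,c); np.savez("w4.npz",p=p,d=d,T=c["cam_to_world"])
R=np.hypot(P[...,0]-501,P[...,1]+72)
m=(R<40)&(P[...,2]>75)&(P[...,2]<110); Q=P[m]
if len(Q)>5:
    mu=Q.mean(0); w,V=np.linalg.eigh(np.cov((Q[:,:2]-mu[:2]).T)); print("plate",len(Q),mu,w,np.degrees(np.arctan2(V[1,1],V[0,1])),Q[:,2].max())
Rc=np.hypot(P[...,0]-606,P[...,1]+212); m=(Rc<70)&(abs(P[...,2]-82)<6)
if m.sum()>50: A=P[m]; print("cover",np.median(A[:,2]),(A.max(0)+A.min(0))/2, np.linalg.lstsq(np.c_[A[:,:2],np.ones(len(A))],A[:,2],rcond=None)[0])
cv2.imwrite("pics/w4.png",p[...,::-1])
E
```

```text
12.05 [ 455.06278732 -131.01042626  382.56764767] [ 3.14047524e+00 -5.39090128e-05  1.01408450e+00] [ 0.82063251 -0.43036699  0.18323803] 88.26896041855294
plate 293 [501.08766184 -69.85037008  85.61200204] [  1.41997014 293.24280946] 65.07018384668119 87.95540128935556
cover 79.5515903540304 [ 605.05821954 -210.6618447    82.07554494] [ 3.03661180e-04 -5.55425992e-04  7.93758186e+01]
```

View pics/w4.png

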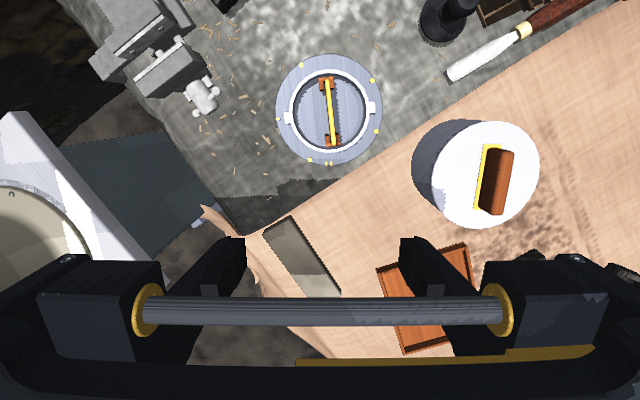

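The wrist view shows the cover standing level at (480,175) and the plate's top edge in its slots at (330,112), yaw 65.1°, centre about (501,−71). I'm going in.

Call:
{"fn": "send_rows", "kwargs": {"rows": "0.6 0.8 0 2;1 1.3 0 3;1 1.3 0 2;1 1.3 -1 0;0.7 0.9 -2 0;0.3 0.4 -2.5 0;0 0 -2.5 0;0 0 -2.5 0;0 0 -2 0;0 0 -1.5 0;0 0 -1 0;0 0 -0.7 0;0 0 -0.3 0;0 0 0 0;0 0 0 0"}}

```text
time: 13.6
tool_pos: [502.1, -71.6, 222.2]
tool_rot: [3.141, -0.0, 1.136]
force: [-0.4, 0.7, -0.8]
gripper_width: 88.3
```

Call:
{"fn": "send_rows", "kwargs": {"rows": "0 0 0 0;0 0 0 0;0 0 0 0;0 0 0 0;0 0 0 0;0 0 0 0;0 0 0 0;0 0 0 0;0 0 0 0;0 0 0 0;0 0 0 0;0 0 0 0;0 0 0 0", "claw": 1, "force": 15}}

```text
time: 14.9
tool_pos: [501.9, -71.5, 221.7]
tool_rot: [-3.142, 0.0, 1.136]
force: [-0.0, 0.2, -1.3]
gripper_width: 3.9
```

Call:
{"fn": "send_rows", "kwargs": {"rows": "0 0 0.3 0;0 0 0.8 0;0 0 1.5 0;0 0 2 0;0 0 2 0;0 0 1.5 0;0 0 1 0;0 0 0.5 0;0 0 0.4 0;0 0 0 0", "force": 30}}

```text
time: 15.9
tool_pos: [501.9, -71.6, 321.7]
tool_rot: [-3.141, -0.0, 1.136]
force: [1.5, 0.2, -1.9]
gripper_width: 4.0
```

Call:
{"fn": "send_rows", "kwargs": {"rows": "0 -0.7 0 -2;0 -1.5 0 -4;0 -2.5 0 -7;0 -2.5 0 -8;-0.1 -3 0 -8;-0.1 -3 0 -8;-0.1 -3 0 -8;0 -3 0 -8;0 -2.5 0 -8;0 -2.5 0 -7;0 -1.5 0 -6;0 -1 0 -3;0 -0.5 0 -1.2;0 0 0 0;0 0 0 0"}}

```text
time: 17.4
tool_pos: [498.9, -343.3, 321.4]
tool_rot: [-3.141, 0.001, -0.228]
force: [0.1, -0.7, -0.2]
gripper_width: 3.5
```

```bash
python3 - <<'E'
from h import *
s=ctrl.state(); print(s['time'],s['tool_pos'],s['tool_rot'],s['force'],s['gripper_width'])
p,d,c=cam("scene"); cv2.imwrite("pics/s5.png",p[...,::-1])
p,d,c=cam("wrist"); P=cloud(d,c); np.savez("w5.npz",p=p,d=d,T=c["cam_to_world"])
hsv=cv2.cvtColor(p,cv2.COLOR_RGB2HSV); m=cv2.inRange(hsv,(3,130,40),(14,255,255)); m[~((P[...,2]<30)&(P[...,2]>-10))]=0
cs,_=cv2.findContours(m,0,1); q=max(cs,key=cv2.contourArea)[:,0].astype(float); print("tray",cv2.minAreaRect(pts(q,c,z=18)[:,:2].astype(np.float32)))
E
```

```text
17.4 [ 498.88047741 -343.28414261  321.43654047] [-3.14114241e+00  5.15633409e-04 -2.27873092e-01] [ 0.06938801 -0.70214986 -0.22296064] 3.4734915572568483
tray ((491.28033447265625, -382.39776611328125), (157.96682739257812, 128.19650268554688), 76.83068084716797)
```

View pics/s5.png

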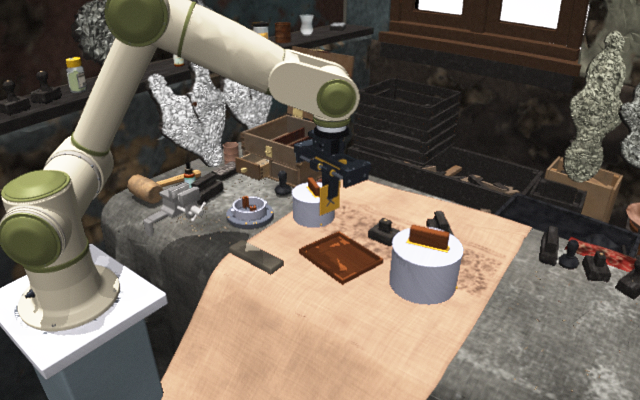

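The plate hangs upright in the jaws at (330,200), over the near end of the tray. I'll lower it until its edge touches the tray floor.

Call:
{"fn": "send_rows", "kwargs": {"rows": "0 0 -1 0;0 0 -2 0;0 0 -2.5 0;0 0 -2 0;0 0 -1.5 0;0 0 -0.9 0;0 0 -0.6 0;0 0 -0.2 0;0 0 -0.1 0;0 0 0 0;0 0 0 0"}}

```text
time: 18.6
tool_pos: [499.0, -343.6, 214.2]
tool_rot: [3.141, -0.001, -0.229]
force: [-0.3, -0.3, -1.1]
gripper_width: 3.7
```

Call:
{"fn": "send_rows", "kwargs": {"rows": "0 0 -0.1 0;0 0 0 0;0 0 0 0"}}

```text
time: 18.9
tool_pos: [498.9, -343.6, 212.8]
tool_rot: [3.142, -0.0, -0.229]
force: [-0.8, 0.4, -1.5]
gripper_width: 3.6
```

Call:
{"fn": "send_rows", "kwargs": {"rows": "0 0 -0.05 0;0 0 -0.05 0;0 0 0 0;0 0 0 0"}}

```text
time: 19.3
tool_pos: [498.9, -343.6, 211.7]
tool_rot: [3.142, -0.0, -0.229]
force: [-0.3, -0.1, -0.8]
gripper_width: 3.6
```

Call:
{"fn": "send_rows", "kwargs": {"rows": "0 0 -0.05 0;0 0 0 0;0 0 0 0"}}

```text
time: 19.6
tool_pos: [498.9, -343.6, 211.7]
tool_rot: [3.141, -0.0, -0.229]
force: [-2.3, 1.7, 5.5]
gripper_width: 3.8
```

Touching, +5.5 N. I'll open the jaws part way (44 mm) and push the plate over toward the tray's middle.

Call:
{"fn": "send_rows", "kwargs": {"rows": "0 0 0 0;0 0 0 0;0 0 0 0;0 0 0 0;0 0 0 0;0 0 0 0;-0.06 -0.26 0 0;-0.06 -0.26 0 0;-0.06 -0.26 0 0;-0.06 -0.26 0 0;-0.06 -0.26 0 0;-0.06 -0.26 0 0;-0.06 -0.26 0 0;-0.06 -0.26 0 0;-0.06 -0.26 0 0;-0.06 -0.26 0 0;0 0 0 0;0 0 0 0;0 0 0 0;0 0 0 0", "claw": 0, "force": 5}}

```text
time: 21.6
tool_pos: [492.9, -369.5, 211.3]
tool_rot: [3.141, -0.0, -0.229]
force: [-0.2, -2.1, 1.9]
gripper_width: 44.0
```

```bash
python3 - <<'E'
from h import *
s=ctrl.state(); print(s['time'],s['tool_pos'],s['force'],s['gripper_width'])
p,d,c=cam("scene"); a=p[190:300,270:410]
q,_,_=cam("wrist"); 
im=np.zeros((480,800,3),np.uint8); A=cv2.resize(a,(400,314),interpolation=2); im[:314,:400]=A; im[:250,400:]=cv2.resize(q,(400,250)); cv2.imwrite("pics/s6.png",im[:320,:,::-1])
E
```

```text
21.6 [ 492.94617006 -369.5212321   211.32144923] [-0.22599294 -2.1432687   1.86731489] 43.990285104234566
```

View pics/s6.png

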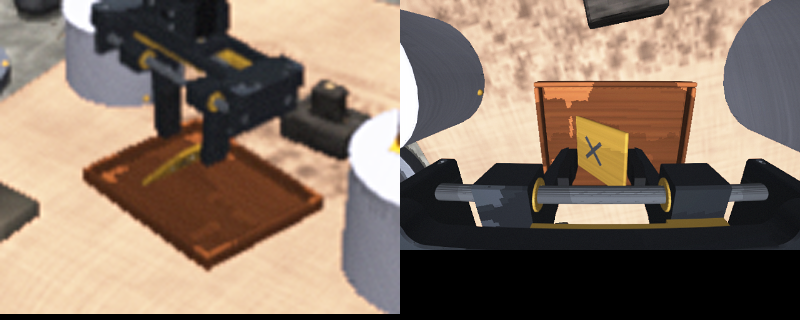

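As planned, the plate leans on the far finger. I'll ease it down by moving out and lowering.

Call:
{"fn": "send_rows", "kwargs": {"rows": "-0.06 -0.26 -0.2 0;-0.06 -0.26 -0.3 0;-0.06 -0.26 -0.3 0;-0.06 -0.26 -0.3 0;-0.06 -0.26 -0.3 0;-0.06 -0.26 -0.3 0;-0.03 -0.12 -0.2 0;-0.03 -0.12 -0.2 0;-0.03 -0.12 -0.2 0;-0.03 -0.13 -0.2 0;-0.07 -0.3 0 0;-0.07 -0.3 0 0;-0.07 -0.3 0 0;0 0 0 0;0 0 0 0"}}

```text
time: 23.2
tool_pos: [486.0, -399.1, 186.3]
tool_rot: [-3.142, -0.0, -0.229]
force: [-0.1, -0.2, -0.8]
gripper_width: 43.8
```

```bash
python3 - <<'E'
from h import *
s=ctrl.state(); print(s['time'],s['tool_pos'],s['force'],s['gripper_width'])
p,d,c=cam("scene"); a=p[190:300,270:410]
q,_,_=cam("wrist"); 
im=np.zeros((320,800,3),np.uint8); im[:314,:400]=cv2.resize(a,(400,314),interpolation=2); im[:250,400:]=cv2.resize(q,(400,250)); cv2.imwrite("pics/s7.png",im[:,:,::-1])
E
```

```text
23.2 [ 485.9779923  -399.11688389  186.26578046] [-0.13505009 -0.22607822 -0.82624583] 43.83599993134204
```

View pics/s7.png

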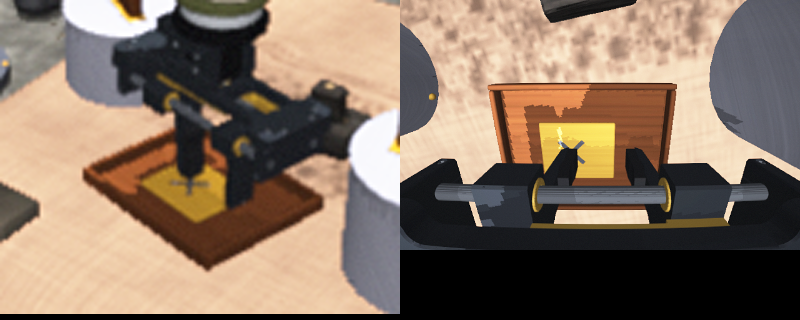

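The plate lies flat and squarely in the tray. I'll withdraw straight up and check.

Call:
{"fn": "send_rows", "kwargs": {"rows": "0 0 0.5 0;0 0 1.5 0;0 0 3 0;0 0 4 0;0 0 4 0;0 0 4 0;0 0 3 0;-3 0 1 0;-3 0 0 0;-3 0 0 0;0 0 0 0;0 0 0 0;0 0 0 0"}}

```text
time: 24.6
tool_pos: [396.6, -398.9, 396.8]
tool_rot: [3.141, -0.001, -0.228]
force: [1.1, 1.0, -0.3]
gripper_width: 44.2
```

```bash
python3 - <<'E'
from h import *
s=ctrl.state(); print(s['time'],s['tool_pos'],s['force'])
p,d,c=cam("wrist"); P=cloud(d,c); hsv=cv2.cvtColor(p,cv2.COLOR_RGB2HSV)
near=(P[...,2]<30)&(P[...,2]>-10)&(abs(P[...,0]-490)<110)&(abs(P[...,1]+382)<115)
m=cv2.inRange(hsv,(17,100,80),(35,255,255)); m[~near]=0; m=cv2.morphologyEx(m,cv2.MORPH_CLOSE,np.ones((9,9)))
q=max(cv2.findContours(m,0,1)[0],key=cv2.contourArea); Q=P[m>0]; print("plate",cv2.minAreaRect(pts(q[:,0],c,z=9)[:,:2].astype(np.float32)),np.linalg.lstsq(np.c_[Q[:,:2]-Q[:,:2].mean(0),np.ones(len(Q))],Q[:,2],rcond=None)[0])
m2=cv2.inRange(hsv,(3,100,40),(35,255,255)); m2[~near]=0
q=max(cv2.findContours(m2,0,1)[0],key=cv2.contourArea); print("tray",cv2.minAreaRect(pts(q[:,0],c,z=18)[:,:2].astype(np.float32)))
p,d,c=cam("top"); P=cloud(d,c); R=np.hypot(P[...,0]-606,P[...,1]+212); A=P[(R<60)&(abs(P[...,2]-82)<8)]
if len(A): print("cover",(A.max(0)+A.min(0))/2,np.linalg.lstsq(np.c_[A[:,:2]-A[:,:2].mean(0),np.ones(len(A))],A[:,2],rcond=None)[0])
E
```

```text
24.6 [ 396.63366236 -398.88630525  396.78270218] [ 1.07726308  1.01561669 -0.25211405]
 ** On entry to DLASCL parameter number  4 had an illegal value
 ** On entry to DLASCL parameter number  4 had an illegal valueTraceback (most recent call last):
  File "<stdin>", line 6, in <module>
    x, resids, rank, s = _umath_linalg.lstsq(a, b, rcond,
                         ~~~~~~~~~~~~~~~~~~~^^^^^^^^^^^^^
                                             signature=signature)
                                             ^^^^^^^^^^^^^^^^^^^^
    raise LinAlgError("SVD did not converge in Linear Least Squares")
numpy.linalg.LinAlgError: SVD did not converge in Linear Least Squares
```

```bash
python3 - <<'E'
from h import *
def plane(Q):
    Q=Q[np.isfinite(Q).all(1)]; return np.linalg.lstsq(np.c_[Q[:,:2]-Q[:,:2].mean(0),np.ones(len(Q))],Q[:,2],rcond=None)[0].round(3)
p,d,c=cam("wrist"); P=cloud(d,c); hsv=cv2.cvtColor(p,cv2.COLOR_RGB2HSV)
near=(P[...,2]<30)&(P[...,2]>-10)&(abs(P[...,0]-490)<110)&(abs(P[...,1]+382)<115)
m=cv2.inRange(hsv,(17,100,80),(35,255,255)); m[~near]=0; m=cv2.morphologyEx(m,cv2.MORPH_CLOSE,np.ones((9,9)))
q=max(cv2.findContours(m,0,1)[0],key=cv2.contourArea); print("plate",cv2.minAreaRect(pts(q[:,0],c,z=9)[:,:2].astype(np.float32)),plane(P[m>0]))
m2=cv2.inRange(hsv,(3,100,40),(35,255,255)); m2[~near]=0
q=max(cv2.findContours(m2,0,1)[0],key=cv2.contourArea); print("tray",cv2.minAreaRect(pts(q[:,0],c,z=18)[:,:2].astype(np.float32)))
p,d,c=cam("top"); P=cloud(d,c); R=np.hypot(P[...,0]-606,P[...,1]+212); A=P[(R<60)&(abs(P[...,2]-82)<8)]
if len(A): print("cover",len(A),np.median(A,0),plane(A))
cv2.imwrite("pics/t8.png",p[90:290,180:500,::-1])
E
```

```text
plate ((490.4874267578125, -375.92333984375), (71.60962677001953, 58.84061813354492), 76.68104553222656) [-1.000e-03  2.000e-03  8.153e+00]
tray ((490.034912109375, -382.3897705078125), (158.93466186523438, 128.7876739501953), 76.6867446899414)
cover 1883 [ 604.17100047 -211.87056579   81.52638574] [-0.0000e+00  3.0000e-03  8.1536e+01]
```

View pics/t8.png

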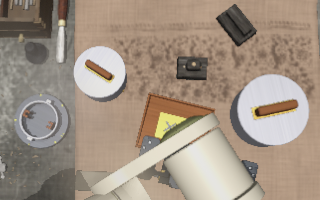

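Everything checks out, so I'm handing in.

```bash
python3 -c "
from bench import job_done
print(job_done())"
```

```text
the job is handed in; nothing more can be done
None
```

The job is handed in, about 25 s into the 67 s allowed. `job_done` gives no verdict.

**Cover:** I turned it about 82° anticlockwise from its start (about 1.45 rad from closed, by my estimate). The force and torque readings along the way stayed near zero. It lifted off freely and now stands level on the bench at about (605, −212), some 174 mm from the keeper.

**Plate:** I drew it straight up out of its slots and set its lower edge on the tray floor. I then tipped it over against one finger until it lay flat.

**Last checks:**
- The plate is flat to within about 0.003 rad. Its centre is about 6 mm from the tray's centre, and its top face measures about 8 mm high, against 9 mm expected.
- The tray has not moved by more than the measuring error.
- The arm is clear of everything.
- I never drove near the dabber, the whetstone or the printing block. The printing block sits where it was in the last picture. The arm hid part of the whetstone there, and I did not re-measure any of the three.
- No final check disagreed. One check script crashed on missing depth readings and was rerun cleanly.

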